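Check weights back into their block

ROBOT

A 6-joint arm with a two-finger parallel gripper is mounted at the origin on a cart in front of the work surface, level with it; the furniture and walls round the work are solid. World frame = base frame: x ahead of the robot, y to its left, z up, the work surface at z = 0. Lengths are in m, angles in rad, forces in N, time in s.
With the tool pointing down it reaches from about 0.225 to 0.875 m from the base axis. Payload 3.4 kg.
Tool frame: the origin (TCP) lies between the finger pads; the fingertips stand 19 mm ahead of it and the grasp point (between the pads) is the TCP; z points along the fingers, y is the line along which they close (so a half turn about z gives the same grasp; the last joint's range is limited). The gripper opens to 85 mm and grips with 20 to 120 N. Pads are 22 mm wide; open, the fingers measure 114 mm over their backs; the gripper's body (76 mm by 85 mm) begins 54 mm behind the grasp point. The pads swing forward as they close: fully open they stand 13 mm farther back than shut.
Start: joints at [-1.331, 0.276, 1.505, -0, 1.361, -0.121], TCP at [0.203, -0.538, 0.25] pointing down, gripper open.
Joint ranges: [-2.89, 2.89], [-0.75, 2.08], [0.22, 2.7], [-1.18, 4.32], [0.11, 2.71], [-2.7, 2.7]. Speed limits (rad/s): [2.57, 2.57, 3.14, 3.14, 3.14, 3.14].

INTERFACE

Orientations are given as a unit quaternion [w, x, y, z].
In Python, from rig import get_state, imaging, ticket gives the robot as it stands. The module is installed in compiled form; this text tells all that it offers.
- The arm moves only by the shell command python3 -m inch 'ROWS' [FORCE]. ROWS is JSON, a list of rows, each an object with "claw": the opening, from -1 (shut) to 1 (fully open); "travel": the shift along the world's x, y, z in units of 200 mm (1.0 is 200 mm), a list of three; "turn": the turn about the world's z in units of 180 degrees (1.0 is 180 degrees). A call has 1 to 5 rows; each row is the pose to reach, as a shift and turn from the pose commanded when the call began, turning the shorter way round; what a row does not reach only later rows make up. A row lasts 1/10 s, in which the tool goes at most 50 mm and 8.59 degrees, less where a joint would pass 70% of its speed; a pose out of reach is approached as far as the arm can. A call with a number of a shift or a turn outside -1 to 1 is refused whole. A call with a gripper value outside its range is refused whole. The fingers move at their own pace and stop on an object; FORCE is the grip in N (left out, the last holds). Time passes only in rows, so rows that repeat a pose let the fingers close. It gives the time, the measured TCP pose, the force, the opening and the grip force at its end, in the units of the state.
- get_state(): the state, without advancing time (a new reading comes with each control period).
- imaging.get_image(name): name is "scene" or "top"; returns the picture (384x512x3 uint8, red, green, blue); there is no depth.
- imaging.camera_params(name): a dict with "camera_matrix" (3x3 intrinsics, pixels), "cam_to_world" (4x4, takes a point from camera to world coordinates). Camera axes: x right, y down, z forward; pixel columns grow to the right and rows downward; lengths in m; the calibration is good to about 2 mm. A picture is of the moment at which its call begins. camera_params takes no time and is no camera call.
- ticket.sign_off(): hands the job in; it is judged then, once.
The state is a dict: "clock": time; "qpos": joint angles; "qd": joint speeds; "effort": joint torques, N m; "position": TCP position; "ee_rot": TCP orientation; "contact_force": force on the tool from outside, world axes, zero at the start; "moment": the same for the moment, N m; "width": finger opening in m; "gripper_force": force on a finger pad.
Only numpy, scipy, OpenCV 4.12 (cv2) and the standard library are available. Lean on these libraries where they do the work, as an engineer would, in place of code of your own. Each camera call takes 0.05 s, during which the arm holds its last target. There are 200 camera calls.

TASK

The morning check of the bench scale is done: take its four steel check weights off the pan and put them back in the grey storage block, lined up in order of size, each one upright and fully home in its own bore of the graded row (largest weight in the largest bore, down to the smallest in the smallest). Do not knock over or push away the two loose jars standing behind the work.

Things in the scene. Friction and masses are not known exactly. Their poses are not given: they have to be found in the camera images.
- w500_center (a point): the largest of four steel check weights, about 500 g, on the pan of a white bench scale (pan 58 mm up): upright cylinder 56 mm across, 28 mm high, then a neck 12 mm across, 10 mm high, then a knob 22 mm across, 20 mm high; 58 mm in all. Point: on its axis half-way up, 29 mm above its underside; z up. Grip the knob from above, fingertips no lower than the shoulder (28 mm up).
- seat_500: the largest of four round blind bores in a row along a grey storage block (274 x 92 x 26 mm), 62 mm across, countersunk at 45 degrees to 70 mm at the mouth, for the 56 mm weight. Point: centre of the bore's floor (dark pad), 10 mm below the block's top, 16 mm above the table; z up, x along the row toward the largest bore.
- w200_center (a point): the second largest of four steel check weights, about 200 g, on the pan of a white bench scale (pan 58 mm up): upright cylinder 44 mm across, 17 mm high, then a neck 10 mm across, 10 mm high, then a knob 18 mm across, 18 mm high; 45 mm in all. Point: on its axis half-way up, 22.5 mm above its underside; z up. Grip the knob from above, fingertips no lower than the shoulder (17 mm up).
- seat_200: the second largest of four round blind bores in a row along a grey storage block (274 x 92 x 26 mm), 50 mm across, countersunk at 45 degrees to 58 mm at the mouth, for the 44 mm weight. Point: centre of the bore's floor (dark pad), 10 mm below the block's top, 16 mm above the table; z up, x along the row toward the largest bore.
- w100_center (a point): the second smallest of four steel check weights, about 100 g, on the pan of a white bench scale (pan 58 mm up): upright cylinder 33 mm across, 14 mm high, then a neck 9 mm across, 10 mm high, then a knob 15 mm across, 18 mm high; 42 mm in all. Point: on its axis half-way up, 21 mm above its underside; z up. Grip the knob from above, fingertips no lower than the shoulder (14 mm up).
- seat_100: the third largest of four round blind bores in a row along a grey storage block (274 x 92 x 26 mm), 39 mm across, countersunk at 45 degrees to 47 mm at the mouth, for the 33 mm weight. Point: centre of the bore's floor (dark pad), 10 mm below the block's top, 16 mm above the table; z up, x along the row toward the largest bore.
- w50_center (a point): the smallest of four steel check weights, about 50 g, on the pan of a white bench scale (pan 58 mm up): upright cylinder 23 mm across, 12 mm high, then a neck 7 mm across, 10 mm high, then a knob 12 mm across, 16 mm high; 38 mm in all. Point: on its axis half-way up, 19 mm above its underside; z up. Grip the knob from above, fingertips no lower than the shoulder (12 mm up).
- seat_50: the smallest of four round blind bores in a row along a grey storage block (274 x 92 x 26 mm), 29 mm across, countersunk at 45 degrees to 37 mm at the mouth, for the 23 mm weight. Point: centre of the bore's floor (dark pad), 10 mm below the block's top, 16 mm above the table; z up, x along the row toward the largest bore.
- jar_near_center (a point): one of two loose sauce jars (dark lid, 70 mm in diameter, 116 mm high) standing behind the work, the one nearer to the robot and to the left; a bystander that must stay. The point is its centre, half-way up.
- jar_far_center (a point): one of two loose sauce jars (dark lid, 70 mm in diameter, 116 mm high) standing behind the work, the one farther from the robot; a bystander that must stay. The point is its centre, half-way up.
Mind the look-alikes: they are no part of the job. What is shaped like the part that bears w500_center but purple or yellow is not meant.

How it is judged:
At the end, for the whole second after the job is handed in: Each of the four weights stands upright (within 0.12 rad) in the bore of its own size, its axis within 8 mm of the bore's centre and its underside on the bore's floor (within 3 mm), at rest and released; both loose jars stand upright within 30 mm of where they were (horizontal distance between w500_center and seat_500 below 0.008 m and z of w500_center in the frame of seat_500 between 0.025 and 0.032 m and angle between each of w500_center, w200_center, w100_center, w50_center's own z axis and vertical below 0.12 rad and linear speed of each of weight_500, weight_200, weight_100, weight_50 below 0.02 m/s and horizontal distance between w200_center and seat_200 below 0.008 m and z of w200_center in the frame of seat_200 between 0.0185 and 0.0255 m and horizontal distance between w100_center and seat_100 below 0.008 m and z of w100_center in the frame of seat_100 between 0.017 and 0.024 m and horizontal distance between w50_center and seat_50 below 0.008 m and z of w50_center in the frame of seat_50 between 0.015 and 0.022 m and distance of each of jar_near_center, jar_far_center from where it was at the start of the episode below 0.03 m and angle between each of jar_near_center, jar_far_center's own z axis and vertical below 0.2 rad); the robot touches nothing.
It fails at once if the nearer loose jar is pushed more than 30 mm or tipped over (distance of jar_near_center from where it was at the start of the episode above 0.03 m or angle between jar_near_center's own z axis and vertical above 0.4 rad).
It fails at once if the farther loose jar is pushed more than 30 mm or tipped over (distance of jar_far_center from where it was at the start of the episode above 0.03 m or angle between jar_far_center's own z axis and vertical above 0.4 rad).
It also fails if it takes over 120 s, if anything falls off the work surface, if the arm or the gripper's body presses on something with over 40 N, if the wrist force passes 120 N, or if a joint passes its speed limit or range.

## Working session

There is one attempt and no reset: what is moved stays moved. The work goes in short steps, Python scripts to look and compute and a shell command to move; the robot and the scene stay as the last step left them, time stands still between calls to the robot, and variables do not carry over. Pictures are saved under pics/ and viewed, at most 14 in all, crops included, and the job is handed in when it is done.

```bash
mkdir -p pics; python3 - <<'E'
from rig import get_state, imaging
import cv2,numpy as np
for n in("scene","top"):
    im=imaging.get_image(n); cv2.imwrite(f"pics/{n}0.png",im[:,:,::-1])
    p=imaging.camera_params(n); print(n,np.round(p["camera_matrix"],1).tolist(),np.round(p["cam_to_world"],3).tolist())
s=get_state();print(s["clock"],s["position"],s["ee_rot"],s["width"])
E
```

```text
scene [[405.0, 0.0, 255.8], [0.0, 405.0, 188.6], [0.0, 0.0, 1.0]] [[-0.731, -0.519, 0.444, -0.041], [-0.683, 0.544, -0.487, 0.707], [0.011, -0.659, -0.752, 1.052], [0.0, 0.0, 0.0, 1.0]]
top [[494.0, 0.0, 255.8], [0.0, 494.0, 186.9], [0.0, 0.0, 1.0]] [[0.211, -0.883, 0.418, -0.226], [-0.977, -0.194, 0.083, -0.084], [0.008, -0.426, -0.905, 1.725], [0.0, 0.0, 0.0, 1.0]]
0.1 [ 0.20286438 -0.53752785  0.24951675] [-8.43017961e-04  9.83773054e-01  1.79415340e-01 -6.39052033e-05] 0.08545251595143182
```

View pics/scene0.png

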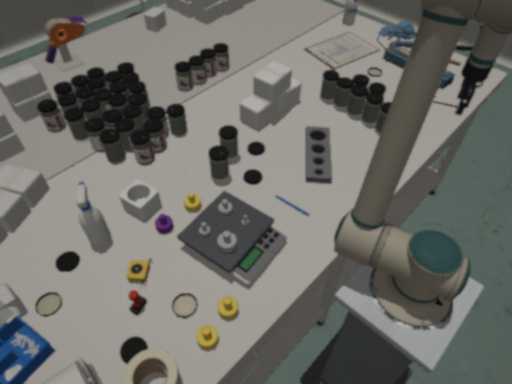

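View pics/top0.png

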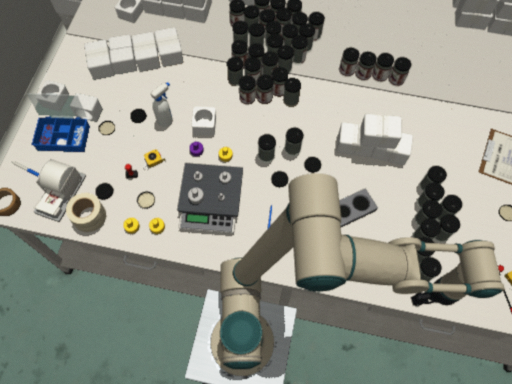

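The scene view shows the scale pan at about (228,230) with four grey weights. The grey block is at (317,153). The jars are at (219,162) and (229,141). The yellow and purple look-alikes sit off the pan. I'll confirm the weights and bores in enlarged crops.

```bash
python3 - <<'E'
import cv2,numpy as np
a=cv2.imread("pics/scene0.png"); b=cv2.imread("pics/top0.png")
def c(im,x,y,w,h,f): return cv2.resize(im[y:y+h,x:x+w],None,fx=f,fy=f,interpolation=cv2.INTER_CUBIC)
A=c(a,180,185,100,75,4); B=c(a,290,115,50,75,4); C=c(b,175,155,75,75,4); 
o=np.zeros((600,600,3),np.uint8); o[:300,:400]=A; o[:300,400:600]=B; o[300:,:300]=C
cv2.imwrite("pics/crop1.png",o)
E
```

```text
(no output)
```

View pics/crop1.png

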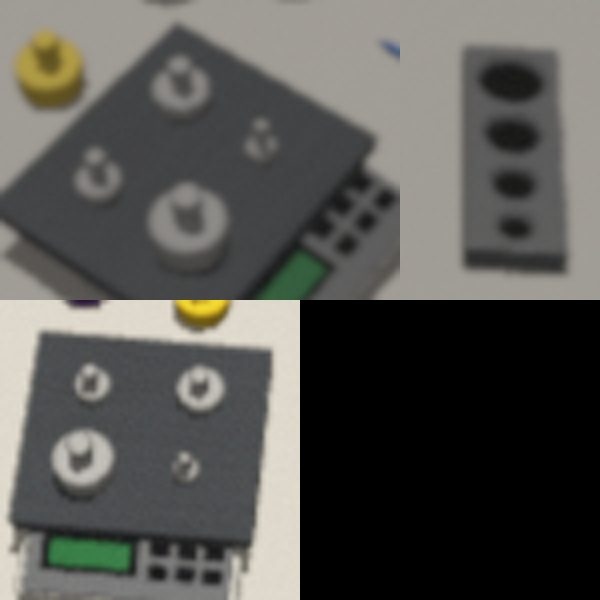

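The weights on the pan, with knob pixels (scene / top), are:
- 500: (226,233) / (194,190)
- 200: (225,201) / (225,174)
- 100: (204,224) / (198,173)
- 50: (245,216) / (221,195)

All four are grey steel, on the pan, and graded in size. The yellow and purple ones off the pan aren't meant. On the block, the largest bore is at the top in the scene view.

```bash
cat > h.py <<'E'
import numpy as np,cv2
from rig import imaging,get_state
P={n:imaging.camera_params(n) for n in("scene","top")}
def ray(n,uv):
    K=np.array(P[n]["camera_matrix"]);T=np.array(P[n]["cam_to_world"])
    d=T[:3,:3]@np.linalg.solve(K,[uv[0],uv[1],1.]);return T[:3,3],d
def cast(n,uv,z):
    o,d=ray(n,uv);return o+d*(z-o[2])/d[2]
def tri(r):
    A=np.zeros((3,3));b=np.zeros(3)
    for n,uv in r:
        o,d=ray(n,uv);d=d/np.linalg.norm(d);M=np.eye(3)-np.outer(d,d);A+=M;b+=M@o
    return np.linalg.solve(A,b)
def proj(n,X):
    K=np.array(P[n]["camera_matrix"]);T=np.array(P[n]["cam_to_world"])
    c=K@(T[:3,:3].T@(np.array(X)-T[:3,3]));return c[:2]/c[2]
E
python3 - <<'E'
from h import *
np.set_printoptions(precision=4,suppress=True)
k={500:((226.5,233),(194.5,190),.116),200:((225,200.8),(224.7,174.5),.103),100:((203.8,223.8),(197.7,173.5),.1),50:((245.2,216.2),(221,195),.096)}
for w,(s,t,z) in k.items(): print(w,cast("scene",s,z)[:2],cast("top",t,z)[:2],tri([("scene",s),("top",t)]))
print("jars lid",cast("scene",(219,152),.116),cast("scene",(229,131),.116),cast("top",(267,141),.116),cast("top",(294,133),.116))
a=cv2.imread("pics/scene0.png",0)
r=a[115:190,290:345]
print(r[::6,::5])
for th in(45,55):
    m=(r<th).astype(np.uint8);n,_,st,c=cv2.connectedComponentsWithStats(m)
    for i in range(1,n):
        if st[i,4]>12: uv=c[i]+[290,115];print(th,uv,st[i],cast("scene",uv,.02)[:2])
# block corners from crop: tl, tr, br, bl of the top face
for uv in ((305.3,127),(329,127.5),(331,180),(306,177.5)): print(uv,cast("scene",uv,.026)[:2])
E
```

```text
500 [0.4573 0.2779] [0.4588 0.2763] [0.4593 0.2767 0.1135]
200 [0.5525 0.1924] [0.5487 0.1875] [0.554  0.1891 0.0966]
100 [0.5367 0.2933] [0.5328 0.286 ] [0.5401 0.2889 0.09  ]
50 [0.4711 0.1886] [0.4686 0.182 ] [0.4741 0.1838 0.0871]
jars lid [0.7103 0.0666 0.116 ] [ 0.7621 -0.0309  0.116 ] [0.714  0.0634 0.116 ] [ 0.7705 -0.0297  0.116 ]
[[156 156 156 155 155 156 156 156 156 155 156]
 [156 156 156 156 156 156 156 156 156 155 156]
 [156 156 157 133 103 106 110 124 151 156 156]
 [156 155 156 120  56  26  27  74 141 155 156]
 [156 156 156 119  90  51  38  85 141 156 155]
 [156 156 156 121  87  50  56  90 125 156 156]
 [156 156 157 119  92  35  28  86 117 156 156]
 [156 155 157 120  92  70  71  91 117 156 156]
 [156 156 156 120  93  56  35  91 105 156 156]
 [156 157 156 120  93  69  64  92  99 156 156]
 [156 155 157 121  94  89  83  92  98 156 157]
 [157 156 156 127  69  65  53  49  65 157 157]
 [156 157 156 156 157 157 157 157 157 157 156]]
45 [317.2812 135.125 ] [21 16 14  9 96] [ 0.5829 -0.3242]
45 [317.7143 148.619 ] [22 31 12  7 63] [ 0.5357 -0.265 ]
45 [318.1579 160.8421] [24 43  9  6 38] [ 0.4953 -0.2146]
45 [318.4211 171.5789] [26 55  6  4 19] [ 0.462  -0.1724]
55 [317.3028 134.9633] [ 20  16  15   9 109] [ 0.5834 -0.325 ]
55 [317.6282 148.4487] [22 30 12  8 78] [ 0.5365 -0.2655]
55 [317.9149 160.5319] [24 43  9  6 47] [ 0.4969 -0.2153]
55 [318.2083 171.5   ] [25 55  7  4 24] [ 0.4628 -0.1722]
55 [318.0806 179.5484] [17 63 23  4 62] [ 0.4397 -0.141 ]
(305.3, 127) [ 0.6421 -0.3239]
(329, 127.5) [ 0.5735 -0.3856]
(331, 180) [ 0.4033 -0.1652]
(306, 177.5) [ 0.473  -0.1149]
```

```bash
R='' ; 
python3 -m inch '[{"claw":0,"travel":[0.26,0.81,0],"turn":0},{"claw":0,"travel":[0.26,0.81,0],"turn":0},{"claw":0,"travel":[0.26,0.81,0],"turn":0},{"claw":0,"travel":[0.26,0.81,0],"turn":0},{"claw":0,"travel":[0.26,0.81,0],"turn":0}]' 40
python3 -m inch '[{"claw":0,"travel":[0.26,0.81,0],"turn":0},{"claw":0,"travel":[0.26,0.81,0],"turn":0},{"claw":0,"travel":[0.26,0.81,0],"turn":0},{"claw":0,"travel":[0.26,0.81,0],"turn":0},{"claw":0,"travel":[0.26,0.81,0],"turn":0}]' 
python3 -c "from rig import get_state;s=get_state();print(s['qpos'],s['ee_rot'])"
```

```text
clock: 0.6
position: [0.2554, -0.3731, 0.2504]
ee_rot: [-0.001, 0.984, 0.181, 0.0]
contact_force: [0.9, -0.0, 0.2]
width: 0.0426
gripper_force: 0.0
clock: 1.1
position: [0.3076, -0.213, 0.2504]
ee_rot: [0.0, 0.983, 0.181, 0.0]
contact_force: [0.6, -0.2, 0.1]
width: 0.0423
gripper_force: 0.0
[-7.92264351e-01 -3.56935205e-02  1.87554559e+00  8.74306508e-06
  1.30115385e+00  4.14458632e-01] [2.40339366e-04 9.83477196e-01 1.81031816e-01 1.68284918e-04]
```

```bash

python3 -m inch '[{"claw":0,"travel":[0.26,0.81,0],"turn":0},{"claw":0,"travel":[0.26,0.81,0],"turn":0},{"claw":0,"travel":[0.26,0.81,0],"turn":0},{"claw":0,"travel":[0.26,0.81,0],"turn":0},{"claw":0,"travel":[0.26,0.81,0],"turn":0}]' >/dev/null
python3 -m inch '[{"claw":0,"travel":[0.26,0.81,0],"turn":0},{"claw":0,"travel":[0.26,0.81,0],"turn":0},{"claw":0,"travel":[0.26,0.81,0],"turn":0},{"claw":0,"travel":[0.26,0.81,0],"turn":0},{"claw":0,"travel":[0.26,0.81,0],"turn":0}]' >/dev/null
python3 -m inch '[{"claw":0,"travel":[0.25,0.81,0],"turn":0},{"claw":0,"travel":[0.25,0.81,0],"turn":0},{"claw":0,"travel":[0.25,0.81,0],"turn":0},{"claw":0,"travel":[0.25,0.81,0],"turn":0},{"claw":0,"travel":[0.25,0.81,0],"turn":0}]'
python3 - <<'E'
from h import *
np.set_printoptions(precision=4,suppress=True)
for n in("scene","top"): cv2.imwrite(f"pics/{n}1.png",imaging.get_image(n)[:,:,::-1])
print(get_state()["qpos"])
a=cv2.imread("pics/top1.png",0)
B={500:(.583,-.325),200:(.536,-.265),100:(.496,-.215),50:(.462,-.172)}
pc=[proj("top",(*b,.02)) for b in B.values()];print(pc)
c=np.mean(pc,0).astype(int);x0,y0=c-[45,40];r=a[y0:y0+80,x0:x0+90]
for th in(60,75):
    m=(r<th).astype(np.uint8);n,_,st,cc=cv2.connectedComponentsWithStats(m)
    for i in range(1,n):
        if st[i,4]>6: uv=cc[i]+[x0,y0];print(th,uv,st[i],cast("top",uv,.02)[:2])
s=cv2.imread("pics/scene1.png");t=cv2.imread("pics/top1.png")
o=np.zeros((400,800,3),np.uint8)
o[:400,:400]=cv2.resize(s[180:280,180:280],(400,400),interpolation=cv2.INTER_CUBIC)
o[:,400:]=cv2.resize(t[c[1]-40:c[1]+40,c[0]-40:c[0]+40],(400,400),interpolation=cv2.INTER_CUBIC)
cv2.imwrite("pics/crop2.png",o)
E
```

```text
clock: 2.6
position: [0.4631, 0.2716, 0.2496]
ee_rot: [0.001, 0.984, 0.18, -0.0]
contact_force: [0.1, -0.5, 0.4]
width: 0.0423
gripper_force: 0.0
[ 0.3998  0.2162  1.5889 -0.0021  1.3386  1.6115]
[array([360.2432, 202.6315]), array([342.7189, 210.7466]), array([327.8674, 217.8125]), array([314.9487, 223.8679])]
60 [360.5269 202.6882] [ 62  23  16  15 186] [ 0.583  -0.3261]
60 [343.0887 210.7823] [ 46  32  13  12 124] [ 0.5362 -0.2664]
60 [328.026  217.9351] [32 41 11  9 77] [ 0.4956 -0.2156]
60 [306.4615 226.    ] [12 47  8 13 13] [ 0.447  -0.1428]
60 [315.3333 224.    ] [21 48  8  7 42] [ 0.4618 -0.1735]
60 [312.8571 236.5714] [20 61  5  5  7] [ 0.4115 -0.1725]
75 [360.717  202.6651] [ 61  22  18  16 212] [ 0.5832 -0.3268]
75 [343.2571 210.7857] [ 46  32  14  13 140] [ 0.5363 -0.267 ]
75 [332.9065 225.8037] [ 12  36  73  31 107] [ 0.4687 -0.2379]
75 [328.0778 217.7556] [32 40 11 10 90] [ 0.4964 -0.2157]
75 [315.4906 223.9245] [21 47  8  8 53] [ 0.4622 -0.174 ]
```

View pics/crop2.png

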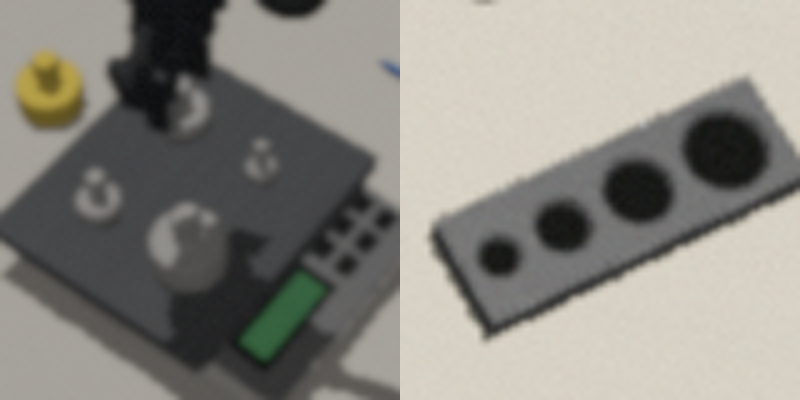

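The crop shows the four bores clear and the 500 weight under the gripper with its knob free. The two views agree on the bores to within about 2 mm. Descending on the 500.

```bash

python3 -m inch '[{"claw":0,"travel":[-0.02,0.02,0],"turn":0},{"claw":0,"travel":[-0.02,0.02,-0.25],"turn":0},{"claw":0,"travel":[-0.02,0.02,-0.45],"turn":0},{"claw":0,"travel":[-0.02,0.02,-0.6],"turn":0},{"claw":0,"travel":[-0.02,0.02,-0.69],"turn":0}]' 60
python3 -m inch '[{"claw":0,"travel":[0,0,0],"turn":0},{"claw":-0.8,"travel":[0,0,0],"turn":0},{"claw":-0.8,"travel":[0,0,0],"turn":0},{"claw":-0.8,"travel":[0,0,0],"turn":0},{"claw":-0.8,"travel":[0,0,0],"turn":0}]' 60
```

```text
clock: 3.2
position: [0.455, 0.2736, 0.1103]
ee_rot: [0.001, 0.984, 0.179, -0.002]
contact_force: [0.0, -0.2, -0.0]
width: 0.0427
gripper_force: 0.0
clock: 3.7
position: [0.4577, 0.276, 0.1138]
ee_rot: [0.0, 0.984, 0.18, 0.001]
contact_force: [-1.4, -0.8, 4.8]
width: 0.0201
gripper_force: 59.2
```

```bash

python3 -m inch '[{"claw":-0.8,"travel":[0,0,0.05],"turn":0},{"claw":-0.8,"travel":[0,0,0.2],"turn":0},{"claw":-0.8,"travel":[0,0,0.4],"turn":0},{"claw":-0.8,"travel":[0,0,0.4],"turn":0},{"claw":-0.8,"travel":[0,0,0.4],"turn":0}]'
python3 - <<'E'
from h import *
for i in range(4): s=get_state();print(s["position"],s["width"],s["contact_force"])
s=imaging.get_image("scene")[:,:,::-1];t=imaging.get_image("top")[:,:,::-1]
print(get_state()["position"])
o=np.zeros((400,800,3),np.uint8)
o[:400,:400]=cv2.resize(s[170:270,170:270],(400,400),interpolation=cv2.INTER_CUBIC)
o[:,400:]=cv2.resize(t[140:240,165:265],(400,400),interpolation=cv2.INTER_CUBIC)
cv2.imwrite("pics/crop3.png",o)
E
```

```text
clock: 4.2
position: [0.457, 0.2761, 0.1929]
ee_rot: [-0.0, 0.984, 0.18, 0.001]
contact_force: [-1.2, -0.2, -4.7]
width: 0.0198
gripper_force: 59.5
[0.45697091 0.27608468 0.19291495] 0.019835912794348046 [-1.21521074 -0.22946136 -4.71838383]
[0.45697091 0.27608468 0.19291495] 0.019835912794348046 [-1.21521074 -0.22946136 -4.71838383]
[0.45697091 0.27608468 0.19291495] 0.019835912794348046 [-1.21521074 -0.22946136 -4.71838383]
[0.45697091 0.27608468 0.19291495] 0.019835912794348046 [-1.21521074 -0.22946136 -4.71838383]
[0.45557914 0.27543204 0.19082025]
```

View pics/crop3.png

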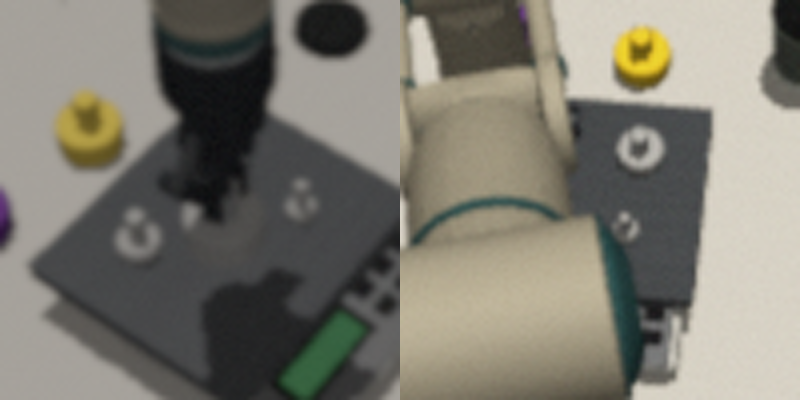

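The 500 is held just above the pan and hangs upright; the load reads 4.7 N. Carrying it to its bore.

```bash

for i in 1 2 3; do python3 -m inch '[{"claw":-0.8,"travel":[0.03,-0.15,0],"turn":0},{"claw":-0.8,"travel":[0.06,-0.3,0],"turn":0},{"claw":-0.8,"travel":[0.09,-0.45,0],"turn":0},{"claw":-0.8,"travel":[0.12,-0.6,0],"turn":0},{"claw":-0.8,"travel":[0.16,-0.75,0],"turn":0}]' >/dev/null; done
python3 -m inch '[{"claw":-0.8,"travel":[0.04,-0.2,0],"turn":0},{"claw":-0.8,"travel":[0.07,-0.4,0],"turn":0},{"claw":-0.8,"travel":[0.1,-0.6,0],"turn":0},{"claw":-0.8,"travel":[0.13,-0.7,-0.1],"turn":0},{"claw":-0.8,"travel":[0.15,-0.75,-0.2],"turn":0}]'
python3 -m inch '[{"claw":-0.8,"travel":[0,0,-0.1],"turn":0},{"claw":-0.8,"travel":[0,0,-0.2],"turn":0},{"claw":-0.8,"travel":[0,0,-0.2],"turn":0},{"claw":-0.8,"travel":[0,0,-0.2],"turn":0}]'
python3 - <<'E'
from h import *
s=imaging.get_image("scene")[:,:,::-1];p=get_state()["position"];t=imaging.get_image("top")[:,:,::-1]
print(p,get_state()["position"])
o=np.zeros((400,800,3),np.uint8)
o[:400,:400]=cv2.resize(s[90:190,270:370],(400,400),interpolation=cv2.INTER_CUBIC)
o[:,400:]=cv2.resize(t[160:260,300:400],(400,400),interpolation=cv2.INTER_CUBIC)
cv2.imwrite("pics/crop4.png",o)
E
```

```text
clock: 6.3
position: [0.5826, -0.3266, 0.1497]
ee_rot: [-0.0, 0.984, 0.178, -0.001]
contact_force: [0.5, 1.3, -4.7]
width: 0.0198
gripper_force: 59.8
clock: 6.7
position: [0.5822, -0.3234, 0.1106]
ee_rot: [-0.001, 0.984, 0.179, -0.001]
contact_force: [1.3, 0.7, -3.9]
width: 0.0198
gripper_force: 59.6
[ 0.58300085 -0.32390557  0.11196077] [ 0.58348473 -0.32417922  0.11285413]
```

View pics/crop4.png

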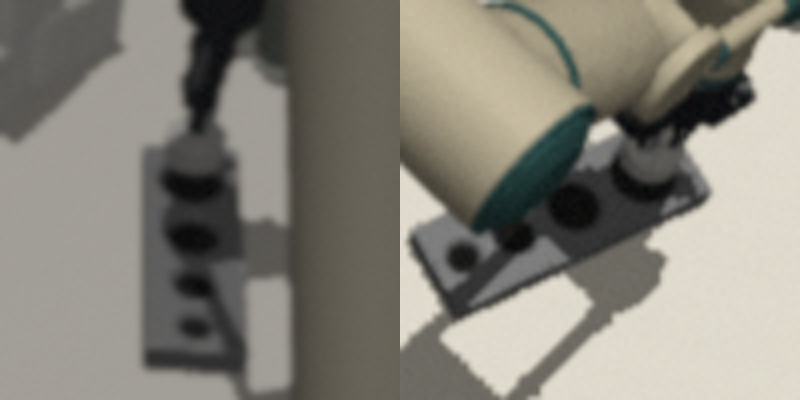

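The weight hangs just above the 500 bore and looks centred in both views.

```bash

python3 -m inch '[{"claw":-0.8,"travel":[-0.005,-0.01,-0.04],"turn":0},{"claw":-0.8,"travel":[-0.005,-0.01,-0.09],"turn":0},{"claw":-0.8,"travel":[-0.005,-0.01,-0.13],"turn":0},{"claw":-0.8,"travel":[-0.005,-0.01,-0.17],"turn":0},{"claw":-0.8,"travel":[-0.005,-0.01,-0.19],"turn":0}]'
python3 -m inch '[{"claw":-0.8,"travel":[0,0,-0.01],"turn":0},{"claw":-0.8,"travel":[0,0,-0.02],"turn":0},{"claw":-0.8,"travel":[0,0,-0.02],"turn":0},{"claw":-0.8,"travel":[0,0,-0.02],"turn":0}]'
```

```text
clock: 7.3
position: [0.5814, -0.3256, 0.0729]
ee_rot: [-0.001, 0.984, 0.179, -0.001]
contact_force: [0.1, 0.3, -3.7]
width: 0.0199
gripper_force: 59.8
clock: 7.7
position: [0.5815, -0.3255, 0.072]
ee_rot: [-0.0, 0.984, 0.18, -0.0]
contact_force: [-3.9, 3.1, 6.2]
width: 0.0201
gripper_force: 60.7
```

```bash

python3 -m inch '[{"claw":-0.4,"travel":[0,0,0],"turn":0},{"claw":-0.2,"travel":[0,0,0],"turn":0},{"claw":0,"travel":[0,0,0],"turn":0},{"claw":0,"travel":[0,0,0.0],"turn":0},{"claw":0,"travel":[0,0,0.1],"turn":0}]'
python3 -m inch '[{"claw":0,"travel":[0,0,0.2],"turn":0},{"claw":0,"travel":[0,0,0.4],"turn":0},{"claw":0,"travel":[0,0,0.6],"turn":0},{"claw":0,"travel":[-0.05,0.2,0.6],"turn":0},{"claw":0,"travel":[-0.07,0.4,0.6],"turn":0}]'
for i in 1 2; do python3 -m inch '[{"claw":0,"travel":[-0.03,0.2,0],"turn":0},{"claw":0,"travel":[-0.04,0.4,0],"turn":0},{"claw":0,"travel":[-0.06,0.6,0],"turn":0},{"claw":0,"travel":[-0.07,0.8,0],"turn":0},{"claw":0,"travel":[-0.1,1,0],"turn":0}]'; done
python3 - <<'E'
from h import *
s=imaging.get_image("scene")[:,:,::-1];t=imaging.get_image("top")[:,:,::-1]
o=np.zeros((400,800,3),np.uint8)
o[:400,:400]=cv2.resize(s[90:190,270:370],(400,400),interpolation=cv2.INTER_CUBIC)
o[:,400:]=cv2.resize(t[160:260,300:400],(400,400),interpolation=cv2.INTER_CUBIC)
cv2.imwrite("pics/crop5.png",o)
X=(.5825,-.3255)
print(proj("scene",(*X,.074)),proj("top",(*X,.074)))
E
```

```text
clock: 8.2
position: [0.5804, -0.325, 0.0876]
ee_rot: [-0.002, 0.984, 0.179, -0.002]
contact_force: [0.1, -0.3, -0.2]
width: 0.0428
gripper_force: 0.0
clock: 8.7
position: [0.5684, -0.2466, 0.2121]
ee_rot: [0.001, 0.984, 0.178, 0.002]
contact_force: [0.2, 0.3, -1.3]
width: 0.0427
gripper_force: 0.0
clock: 9.2
position: [0.5483, -0.0445, 0.2104]
ee_rot: [0.0, 0.984, 0.179, 0.001]
contact_force: [-0.3, 0.2, -0.2]
width: 0.0426
gripper_force: 0.0
clock: 9.7
position: [0.5283, 0.1556, 0.2105]
ee_rot: [0.0, 0.984, 0.179, 0.001]
contact_force: [0.1, 0.3, -0.5]
width: 0.0429
gripper_force: 0.0
[319.38085267 124.06671993] [363.29248909 196.92472692]
```

View pics/crop5.png

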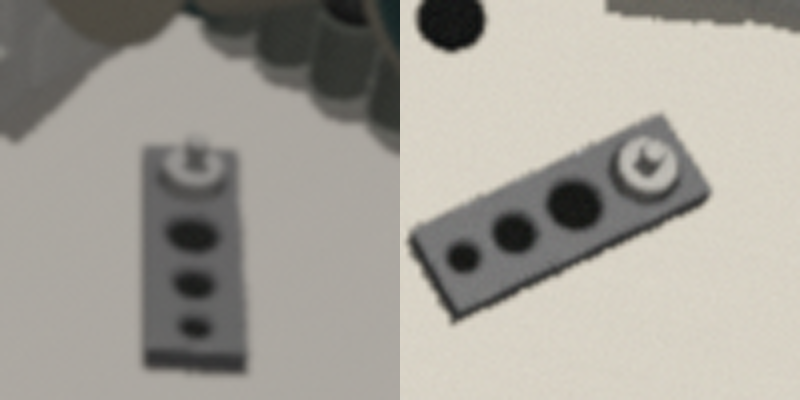

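The 500 stands flush and upright in its bore in both views. Next is the 200.

```bash

python3 -m inch '[{"claw":0,"travel":[0.12,0.17,0],"turn":0},{"claw":0,"travel":[0.12,0.17,-0.2],"turn":0},{"claw":0,"travel":[0.12,0.17,-0.35],"turn":0},{"claw":0,"travel":[0.12,0.17,-0.48],"turn":0},{"claw":0,"travel":[0.12,0.17,-0.56],"turn":0}]' 60
python3 -m inch '[{"claw":0,"travel":[0,0,0],"turn":0},{"claw":-0.85,"travel":[0,0,0],"turn":0},{"claw":-0.85,"travel":[0,0,0],"turn":0},{"claw":-0.85,"travel":[0,0,0],"turn":0},{"claw":-0.85,"travel":[0,0,0],"turn":0}]' 60
python3 -m inch '[{"claw":-0.85,"travel":[0,0,0.05],"turn":0},{"claw":-0.85,"travel":[0,0,0.2],"turn":0},{"claw":-0.85,"travel":[0,0,0.4],"turn":0},{"claw":-0.85,"travel":[0,0,0.5],"turn":0},{"claw":-0.85,"travel":[0,0,0.5],"turn":0}]'
```

```text
clock: 10.3
position: [0.5511, 0.1871, 0.096]
ee_rot: [0.0, 0.984, 0.179, -0.002]
contact_force: [0.3, -0.2, 0.7]
width: 0.0426
gripper_force: 0.0
clock: 10.8
position: [0.553, 0.188, 0.0996]
ee_rot: [0.0, 0.984, 0.179, 0.001]
contact_force: [-0.0, -0.9, 1.6]
width: 0.0157
gripper_force: 58.6
clock: 11.3
position: [0.554, 0.1885, 0.2024]
ee_rot: [-0.0, 0.984, 0.179, 0.004]
contact_force: [-0.5, 0.1, -2.1]
width: 0.0157
gripper_force: 58.6
```

```bash

for i in 1 2; do python3 -m inch '[{"claw":-0.85,"travel":[0,-0.15,0],"turn":0},{"claw":-0.85,"travel":[-0.01,-0.3,0],"turn":0},{"claw":-0.85,"travel":[-0.02,-0.45,0],"turn":0},{"claw":-0.85,"travel":[-0.03,-0.6,0],"turn":0},{"claw":-0.85,"travel":[-0.03,-0.76,0],"turn":0}]' >/dev/null; done
python3 -m inch '[{"claw":-0.85,"travel":[-0.01,-0.2,0],"turn":0},{"claw":-0.85,"travel":[-0.01,-0.4,0],"turn":0},{"claw":-0.85,"travel":[-0.02,-0.6,0],"turn":0},{"claw":-0.85,"travel":[-0.025,-0.75,-0.1],"turn":0},{"claw":-0.85,"travel":[-0.025,-0.75,-0.2],"turn":0}]'
python3 -m inch '[{"claw":-0.85,"travel":[0,0,-0.1],"turn":0},{"claw":-0.85,"travel":[0,0,-0.2],"turn":0},{"claw":-0.85,"travel":[0,0,-0.25],"turn":0},{"claw":-0.85,"travel":[0,0,-0.25],"turn":0}]'
python3 - <<'E'
from h import *
s=imaging.get_image("scene")[:,:,::-1];p=get_state()["position"];t=imaging.get_image("top")[:,:,::-1]
print(p,get_state()["position"])
o=np.zeros((400,800,3),np.uint8)
o[:400,:400]=cv2.resize(s[100:180,280:360],(400,400),interpolation=cv2.INTER_CUBIC)
o[:,400:]=cv2.resize(t[170:250,305:385],(400,400),interpolation=cv2.INTER_CUBIC)
cv2.imwrite("pics/crop6.png",o)
E
```

```text
clock: 12.8
position: [0.5346, -0.2703, 0.1567]
ee_rot: [0.001, 0.984, 0.178, -0.0]
contact_force: [0.7, 0.2, -1.5]
width: 0.0156
gripper_force: 58.8
clock: 13.2
position: [0.5333, -0.2649, 0.1058]
ee_rot: [-0.002, 0.984, 0.179, -0.002]
contact_force: [0.3, -0.5, -1.5]
width: 0.0158
gripper_force: 58.9
[ 0.53432749 -0.26549768  0.10726193] [ 0.53506928 -0.26592473  0.10828502]
```

View pics/crop6.png

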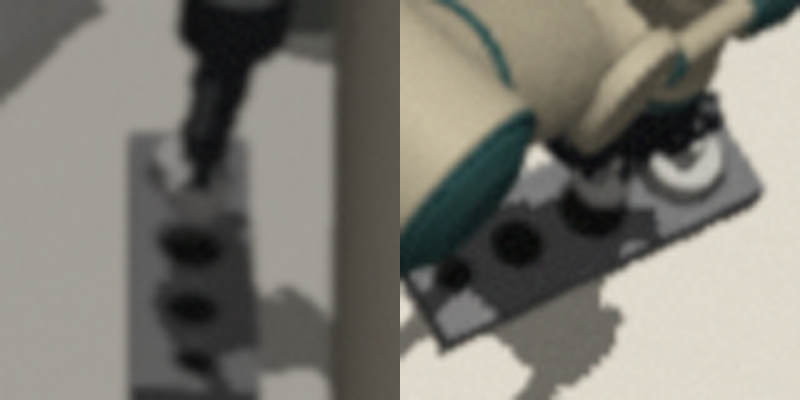

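The 200 hangs over its bore, in line with it, and the 500 is undisturbed. Lowering.

```bash

python3 -m inch '[{"claw":-0.85,"travel":[0.005,0,-0.06],"turn":0},{"claw":-0.85,"travel":[0.005,0,-0.12],"turn":0},{"claw":-0.85,"travel":[0.005,0,-0.17],"turn":0},{"claw":-0.85,"travel":[0.005,0,-0.21],"turn":0},{"claw":-0.85,"travel":[0.005,0,-0.24],"turn":0}]'
python3 -m inch '[{"claw":-0.85,"travel":[0,0,-0.01],"turn":0},{"claw":-0.85,"travel":[0,0,-0.02],"turn":0},{"claw":-0.85,"travel":[0,0,-0.02],"turn":0},{"claw":-0.85,"travel":[0,0,-0.02],"turn":0}]'
```

```text
clock: 13.8
position: [0.5353, -0.2657, 0.0592]
ee_rot: [-0.0, 0.984, 0.18, -0.001]
contact_force: [-1.4, 0.0, -1.1]
width: 0.0154
gripper_force: 59.1
clock: 14.2
position: [0.5352, -0.2656, 0.0577]
ee_rot: [-0.0, 0.984, 0.18, -0.001]
contact_force: [-4.5, 1.9, 7.4]
width: 0.016
gripper_force: 59.9
```

```bash

python3 -m inch '[{"claw":-0.4,"travel":[0,0,0],"turn":0},{"claw":-0.2,"travel":[0,0,0],"turn":0},{"claw":-0.1,"travel":[0,0,0],"turn":0},{"claw":-0.1,"travel":[0,0,0.0],"turn":0},{"claw":-0.1,"travel":[0,0,0.1],"turn":0}]'
python3 -m inch '[{"claw":-0.1,"travel":[0,0,0.2],"turn":0},{"claw":-0.1,"travel":[0,0,0.4],"turn":0},{"claw":-0.1,"travel":[0,0,0.65],"turn":0},{"claw":-0.1,"travel":[0,0.2,0.65],"turn":0},{"claw":-0.1,"travel":[0,0.4,0.65],"turn":0}]' >/dev/null
for i in 1 2; do python3 -m inch '[{"claw":-0.1,"travel":[0,0.2,0],"turn":0},{"claw":-0.1,"travel":[0,0.4,0],"turn":0},{"claw":-0.1,"travel":[0,0.6,0],"turn":0},{"claw":-0.1,"travel":[0,0.8,0],"turn":0},{"claw":-0.1,"travel":[0.01,1,0],"turn":0}]'>/dev/null; done
python3 - <<'E'
from h import *
s=imaging.get_image("scene")[:,:,::-1];p=get_state()["position"];t=imaging.get_image("top")[:,:,::-1]
print(p,get_state()["position"])
o=np.zeros((600,800,3),np.uint8)
o[:300,:400]=cv2.resize(s[100:175,280:380],(400,300),interpolation=cv2.INTER_CUBIC)
o[:300,400:]=cv2.resize(t[170:245,300:400],(400,300),interpolation=cv2.INTER_CUBIC)
o[300:,:400]=cv2.resize(s[190:265,180:280],(400,300),interpolation=cv2.INTER_CUBIC)
o[300:,400:]=cv2.resize(t[155:230,165:265],(400,300),interpolation=cv2.INTER_CUBIC)
cv2.imwrite("pics/crop7.png",o)
E
```

```text
clock: 14.7
position: [0.5344, -0.2649, 0.074]
ee_rot: [-0.002, 0.984, 0.179, -0.002]
contact_force: [-0.8, -0.4, -0.0]
width: 0.0384
gripper_force: 0.0
[0.54013147 0.22211792 0.20625302] [0.54005528 0.2187223  0.20615724]
```

View pics/crop7.png

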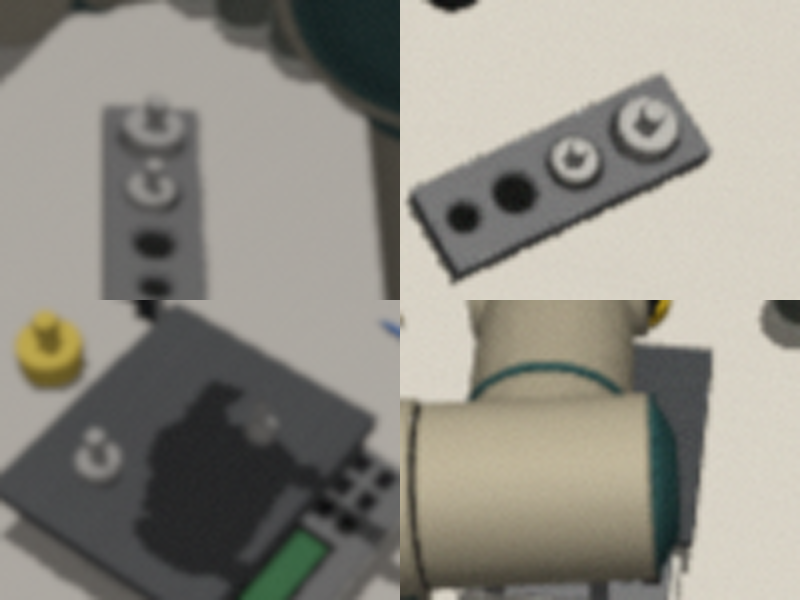

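The 500 and 200 are both seated upright. The 100 stands unmoved at scene (204,224).

```bash

python3 -m inch '[{"claw":-0.1,"travel":[0.01,0.2,0],"turn":0},{"claw":-0.1,"travel":[0.01,0.37,0],"turn":0},{"claw":-0.1,"travel":[0.01,0.37,-0.2],"turn":0},{"claw":-0.1,"travel":[0.01,0.37,-0.35],"turn":0},{"claw":-0.1,"travel":[0.01,0.37,-0.48],"turn":0}]' 60
python3 -m inch '[{"claw":-0.1,"travel":[0,0,-0.06],"turn":0},{"claw":-0.1,"travel":[0,0,-0.08],"turn":0},{"claw":-0.1,"travel":[0,0,-0.08],"turn":0},{"claw":-0.9,"travel":[0,0,-0.08],"turn":0},{"claw":-0.9,"travel":[0,0,-0.08],"turn":0}]' 60
python3 -m inch '[{"claw":-0.9,"travel":[0,0,0],"turn":0},{"claw":-0.9,"travel":[0,0,0],"turn":0},{"claw":-0.9,"travel":[0,0,0],"turn":0}]' 60
python3 -m inch '[{"claw":-0.9,"travel":[0,0,0.05],"turn":0},{"claw":-0.9,"travel":[0,0,0.2],"turn":0},{"claw":-0.9,"travel":[0,0,0.4],"turn":0},{"claw":-0.9,"travel":[0,0,0.5],"turn":0},{"claw":-0.9,"travel":[0,0,0.5],"turn":0}]'
```

```text
clock: 16.8
position: [0.5414, 0.2875, 0.1086]
ee_rot: [0.0, 0.984, 0.18, -0.001]
contact_force: [-0.1, 0.5, 0.8]
width: 0.0383
gripper_force: 0.0
clock: 17.3
position: [0.543, 0.2884, 0.0959]
ee_rot: [-0.0, 0.984, 0.179, 0.002]
contact_force: [0.3, 0.4, 1.0]
width: 0.0129
gripper_force: 58.5
clock: 17.6
position: [0.543, 0.2884, 0.0959]
ee_rot: [-0.0, 0.984, 0.179, 0.002]
contact_force: [-0.5, 0.3, 6.6]
width: 0.0128
gripper_force: 58.6
clock: 18.1
position: [0.5437, 0.2887, 0.1982]
ee_rot: [-0.001, 0.984, 0.179, 0.004]
contact_force: [-0.2, -0.2, -2.3]
width: 0.0127
gripper_force: 58.6
```

```bash

for i in 1 2; do python3 -m inch '[{"claw":-0.9,"travel":[-0.01,-0.17,0],"turn":0},{"claw":-0.9,"travel":[-0.03,-0.34,0],"turn":0},{"claw":-0.9,"travel":[-0.04,-0.5,0],"turn":0},{"claw":-0.9,"travel":[-0.06,-0.67,0],"turn":0},{"claw":-0.9,"travel":[-0.07,-0.84,0],"turn":0}]' >/dev/null; done
python3 -m inch '[{"claw":-0.9,"travel":[-0.01,-0.2,0],"turn":0},{"claw":-0.9,"travel":[-0.03,-0.4,0],"turn":0},{"claw":-0.9,"travel":[-0.05,-0.6,0],"turn":0},{"claw":-0.9,"travel":[-0.07,-0.75,0],"turn":0},{"claw":-0.9,"travel":[-0.08,-0.835,-0.1],"turn":0}]'
python3 -m inch '[{"claw":-0.9,"travel":[0,0,-0.15],"turn":0},{"claw":-0.9,"travel":[0,0,-0.3],"turn":0},{"claw":-0.9,"travel":[0,0,-0.35],"turn":0},{"claw":-0.9,"travel":[0,0,-0.35],"turn":0}]'
python3 - <<'E'
from h import *
s=imaging.get_image("scene")[:,:,::-1];p=get_state()["position"];t=imaging.get_image("top")[:,:,::-1]
print(p,get_state()["position"])
o=np.zeros((400,800,3),np.uint8)
o[:400,:400]=cv2.resize(s[110:190,280:360],(400,400),interpolation=cv2.INTER_CUBIC)
o[:,400:]=cv2.resize(t[170:250,295:375],(400,400),interpolation=cv2.INTER_CUBIC)
cv2.imwrite("pics/crop8.png",o)
E
```

```text
clock: 19.6
position: [0.4983, -0.2182, 0.1747]
ee_rot: [0.002, 0.984, 0.178, 0.001]
contact_force: [1.0, 1.6, -0.7]
width: 0.0127
gripper_force: 58.7
clock: 20.0
position: [0.4962, -0.214, 0.1019]
ee_rot: [-0.002, 0.984, 0.179, -0.002]
contact_force: [-0.7, -0.2, -1.1]
width: 0.0128
gripper_force: 58.7
[ 0.49747368 -0.21457165  0.10354736] [ 0.49838095 -0.21505635  0.10465999]
```

View pics/crop8.png

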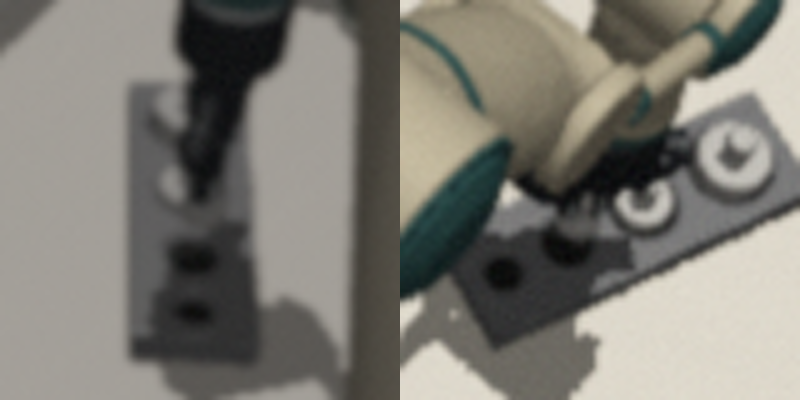

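The 100 is aligned over the third bore and the two seated weights are undisturbed. Lowering.

```bash

python3 -m inch '[{"claw":-0.9,"travel":[-0.005,0,-0.06],"turn":0},{"claw":-0.9,"travel":[-0.005,0,-0.12],"turn":0},{"claw":-0.9,"travel":[-0.005,0,-0.17],"turn":0},{"claw":-0.9,"travel":[-0.005,0,-0.21],"turn":0},{"claw":-0.9,"travel":[-0.005,0,-0.24],"turn":0}]'
python3 -m inch '[{"claw":-0.9,"travel":[0,0,-0.01],"turn":0},{"claw":-0.9,"travel":[0,0,-0.02],"turn":0},{"claw":-0.9,"travel":[0,0,-0.02],"turn":0},{"claw":-0.9,"travel":[0,0,-0.02],"turn":0}]'
```

```text
clock: 20.6
position: [0.4967, -0.2148, 0.0553]
ee_rot: [-0.0, 0.984, 0.179, -0.0]
contact_force: [-0.3, 0.3, -1.0]
width: 0.0127
gripper_force: 58.7
clock: 21.0
position: [0.4965, -0.2147, 0.0539]
ee_rot: [-0.0, 0.984, 0.179, -0.0]
contact_force: [-3.9, 1.7, 10.6]
width: 0.0125
gripper_force: 60.0
```

```bash

python3 -m inch '[{"claw":-0.5,"travel":[0,0,0],"turn":0},{"claw":-0.3,"travel":[0,0,0],"turn":0},{"claw":-0.2,"travel":[0,0,0],"turn":0},{"claw":-0.2,"travel":[0,0,0.0],"turn":0},{"claw":-0.2,"travel":[0,0,0.1],"turn":0}]'
python3 -m inch '[{"claw":-0.2,"travel":[0,0,0.2],"turn":0},{"claw":-0.2,"travel":[0,0,0.4],"turn":0},{"claw":-0.2,"travel":[0,0,0.65],"turn":0},{"claw":-0.2,"travel":[-0.02,0.2,0.65],"turn":0},{"claw":-0.2,"travel":[-0.03,0.4,0.65],"turn":0}]' >/dev/null
for i in 1 2; do python3 -m inch '[{"claw":-0.2,"travel":[-0.01,0.16,0],"turn":0},{"claw":-0.2,"travel":[-0.02,0.32,0],"turn":0},{"claw":-0.2,"travel":[-0.03,0.48,0],"turn":0},{"claw":-0.2,"travel":[-0.04,0.64,0],"turn":0},{"claw":-0.2,"travel":[-0.04,0.8,0],"turn":0}]'; done
python3 - <<'E'
from h import *
s=imaging.get_image("scene")[:,:,::-1];p=get_state()["position"];t=imaging.get_image("top")[:,:,::-1]
print(p,get_state()["position"])
o=np.zeros((400,800,3),np.uint8)
o[:,:400]=cv2.resize(s[105:185,280:360],(400,400),interpolation=cv2.INTER_CUBIC)
o[:,400:]=cv2.resize(t[170:250,300:380],(400,400),interpolation=cv2.INTER_CUBIC)
cv2.imwrite("pics/crop9.png",o)
E
```

```text
clock: 21.5
position: [0.4952, -0.214, 0.0702]
ee_rot: [-0.002, 0.984, 0.179, -0.002]
contact_force: [-0.6, -0.4, 0.8]
width: 0.0342
gripper_force: 0.0
clock: 22.5
position: [0.4825, 0.0262, 0.2022]
ee_rot: [0.0, 0.984, 0.179, -0.0]
contact_force: [0.9, -0.1, 0.1]
width: 0.0342
gripper_force: 0.0
clock: 23.0
position: [0.4745, 0.1863, 0.2022]
ee_rot: [0.0, 0.984, 0.18, -0.0]
contact_force: [0.5, -0.4, -0.5]
width: 0.0341
gripper_force: 0.0
[0.47486077 0.19086885 0.20224893] [0.47489285 0.18822808 0.20218387]
```

View pics/crop9.png

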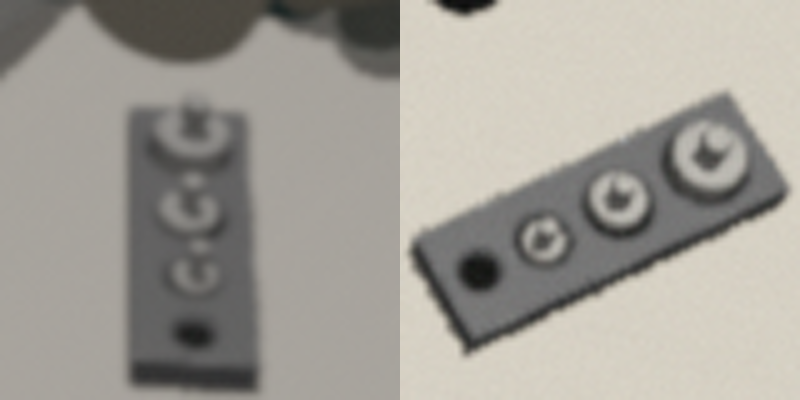

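Three weights are seated and only the smallest bore is empty. Last is the 50.

```bash

python3 -m inch '[{"claw":-0.2,"travel":[0,-0.01,0],"turn":0},{"claw":-0.2,"travel":[0,-0.01,-0.2],"turn":0},{"claw":-0.2,"travel":[0,-0.01,-0.35],"turn":0},{"claw":-0.2,"travel":[0,-0.01,-0.48],"turn":0},{"claw":-0.2,"travel":[0,-0.01,-0.55],"turn":0}]' 50
python3 -m inch '[{"claw":-0.2,"travel":[0,0,0],"turn":0},{"claw":-0.2,"travel":[0,0,0],"turn":0},{"claw":-0.95,"travel":[0,0,0],"turn":0},{"claw":-0.95,"travel":[0,0,0],"turn":0},{"claw":-0.95,"travel":[0,0,0],"turn":0}]' 50
python3 -m inch '[{"claw":-0.95,"travel":[0,0,0],"turn":0},{"claw":-0.95,"travel":[0,0,0],"turn":0}]' 50
python3 -m inch '[{"claw":-0.95,"travel":[0,0,0.05],"turn":0},{"claw":-0.95,"travel":[0,0,0.2],"turn":0},{"claw":-0.95,"travel":[0,0,0.4],"turn":0},{"claw":-0.95,"travel":[0,0,0.5],"turn":0},{"claw":-0.95,"travel":[0,0,0.5],"turn":0}]'
```

```text
clock: 23.6
position: [0.4736, 0.181, 0.0902]
ee_rot: [0.0, 0.984, 0.179, -0.002]
contact_force: [0.4, 0.7, 1.1]
width: 0.034
gripper_force: 0.0
clock: 24.1
position: [0.4756, 0.183, 0.0932]
ee_rot: [0.0, 0.984, 0.179, 0.001]
contact_force: [0.8, -1.0, 1.2]
width: 0.0102
gripper_force: 48.7
clock: 24.3
position: [0.4757, 0.183, 0.0932]
ee_rot: [0.0, 0.984, 0.18, 0.001]
contact_force: [0.0, -0.9, 5.5]
width: 0.0098
gripper_force: 49.0
clock: 24.8
position: [0.4768, 0.1837, 0.1958]
ee_rot: [-0.0, 0.984, 0.179, 0.004]
contact_force: [0.7, 0.8, 0.4]
width: 0.0096
gripper_force: 48.8
```

```bash

for i in 1 2; do python3 -m inch '[{"claw":-0.95,"travel":[0,-0.12,0],"turn":0},{"claw":-0.95,"travel":[-0.01,-0.24,0],"turn":0},{"claw":-0.95,"travel":[-0.01,-0.36,0],"turn":0},{"claw":-0.95,"travel":[-0.02,-0.48,0],"turn":0},{"claw":-0.95,"travel":[-0.02,-0.6,0],"turn":0}]' >/dev/null; done
python3 -m inch '[{"claw":-0.95,"travel":[0,-0.2,0],"turn":0},{"claw":-0.95,"travel":[-0.01,-0.4,0],"turn":0},{"claw":-0.95,"travel":[-0.02,-0.58,0],"turn":0},{"claw":-0.95,"travel":[-0.02,-0.58,-0.1],"turn":0},{"claw":-0.95,"travel":[-0.02,-0.58,-0.2],"turn":0}]'
python3 -m inch '[{"claw":-0.95,"travel":[0,0,-0.15],"turn":0},{"claw":-0.95,"travel":[0,0,-0.25],"turn":0},{"claw":-0.95,"travel":[0,0,-0.25],"turn":0},{"claw":-0.95,"travel":[0,0,-0.25],"turn":0}]'
python3 - <<'E'
from h import *
s=imaging.get_image("scene")[:,:,::-1];p=get_state()["position"];t=imaging.get_image("top")[:,:,::-1]
print(p,get_state()["position"])
o=np.zeros((400,800,3),np.uint8)
o[:400,:400]=cv2.resize(s[115:195,280:360],(400,400),interpolation=cv2.INTER_CUBIC)
o[:,400:]=cv2.resize(t[170:250,290:370],(400,400),interpolation=cv2.INTER_CUBIC)
cv2.imwrite("pics/crop10.png",o)
E
```

```text
clock: 26.3
position: [0.4623, -0.174, 0.1508]
ee_rot: [-0.0, 0.984, 0.178, -0.0]
contact_force: [-0.3, 0.6, -1.1]
width: 0.0096
gripper_force: 48.9
clock: 26.7
position: [0.4624, -0.1726, 0.1017]
ee_rot: [-0.001, 0.984, 0.179, -0.001]
contact_force: [0.2, -0.1, 0.4]
width: 0.01
gripper_force: 48.9
[ 0.46322742 -0.17302207  0.10254477] [ 0.4636457  -0.17324587  0.1030636 ]
```

View pics/crop10.png

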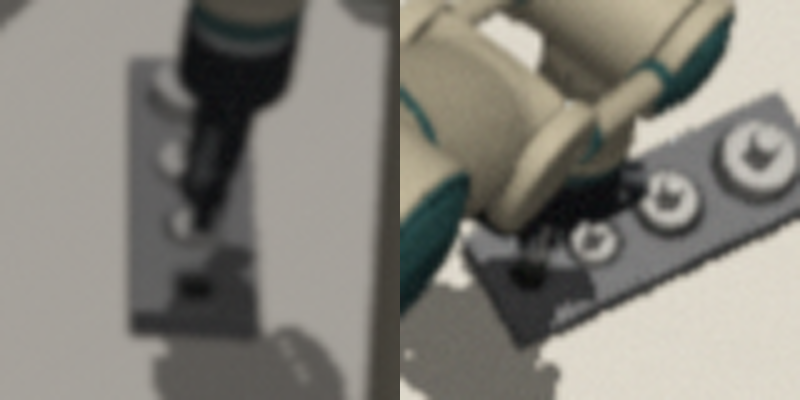

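The 50 hangs over the smallest bore. Lowering and releasing.

```bash

python3 -m inch '[{"claw":-0.95,"travel":[-0.005,0,-0.06],"turn":0},{"claw":-0.95,"travel":[-0.005,0,-0.12],"turn":0},{"claw":-0.95,"travel":[-0.005,0,-0.17],"turn":0},{"claw":-0.95,"travel":[-0.005,0,-0.21],"turn":0},{"claw":-0.95,"travel":[-0.005,0,-0.24],"turn":0}]'
python3 -m inch '[{"claw":-0.95,"travel":[0,0,-0.01],"turn":0},{"claw":-0.95,"travel":[0,0,-0.02],"turn":0},{"claw":-0.95,"travel":[0,0,-0.02],"turn":0},{"claw":-0.95,"travel":[0,0,-0.02],"turn":0}]'
```

```text
clock: 27.3
position: [0.4622, -0.1731, 0.0542]
ee_rot: [0.0, 0.984, 0.179, 0.0]
contact_force: [1.1, 1.0, -0.9]
width: 0.01
gripper_force: 48.9
clock: 27.7
position: [0.4622, -0.173, 0.0512]
ee_rot: [0.0, 0.984, 0.179, 0.0]
contact_force: [-1.0, 1.0, 4.0]
width: 0.01
gripper_force: 49.4
```

```bash

python3 -m inch '[{"claw":-0.5,"travel":[0,0,0],"turn":0},{"claw":-0.4,"travel":[0,0,0],"turn":0},{"claw":-0.3,"travel":[0,0,0],"turn":0},{"claw":-0.3,"travel":[0,0,0.0],"turn":0},{"claw":-0.3,"travel":[0,0,0.1],"turn":0}]'
python3 -m inch '[{"claw":-0.3,"travel":[0,0,0.2],"turn":0},{"claw":-0.3,"travel":[0,0,0.4],"turn":0},{"claw":-0.3,"travel":[0,0,0.65],"turn":0},{"claw":-0.3,"travel":[-0.02,0.2,0.65],"turn":0},{"claw":-0.3,"travel":[-0.03,0.4,0.65],"turn":0}]' >/dev/null
for i in 1 2; do python3 -m inch '[{"claw":-0.3,"travel":[-0.01,0.16,0],"turn":0},{"claw":-0.3,"travel":[-0.02,0.32,0],"turn":0},{"claw":-0.3,"travel":[-0.03,0.48,0],"turn":0},{"claw":-0.3,"travel":[-0.04,0.64,0],"turn":0},{"claw":-0.3,"travel":[-0.04,0.8,0],"turn":0}]' >/dev/null; done
python3 -m inch '[{"claw":-0.3,"travel":[0,0,0],"turn":0},{"claw":-0.3,"travel":[0,0,0],"turn":0},{"claw":-0.3,"travel":[0,0,0],"turn":0},{"claw":-0.3,"travel":[0,0,0],"turn":0},{"claw":-0.3,"travel":[0,0,0],"turn":0}]'
python3 - <<'E'
from h import *
s=imaging.get_image("scene")[:,:,::-1];t=imaging.get_image("top")[:,:,::-1]
o=np.zeros((400,800,3),np.uint8)
o[:,:400]=cv2.resize(s[105:185,280:360],(400,400),interpolation=cv2.INTER_CUBIC)
o[:,400:]=cv2.resize(t[125:255,250:380],(400,400),interpolation=cv2.INTER_CUBIC)
cv2.imwrite("pics/crop11.png",o)
E
```

```text
clock: 28.2
position: [0.4602, -0.1721, 0.0685]
ee_rot: [-0.002, 0.984, 0.179, -0.002]
contact_force: [0.7, -0.6, 0.5]
width: 0.0299
gripper_force: 0.0
clock: 30.2
position: [0.4401, 0.2261, 0.2004]
ee_rot: [0.0, 0.984, 0.179, -0.0]
contact_force: [-0.1, -0.3, -0.3]
width: 0.0302
gripper_force: 0.0
```

View pics/crop11.png

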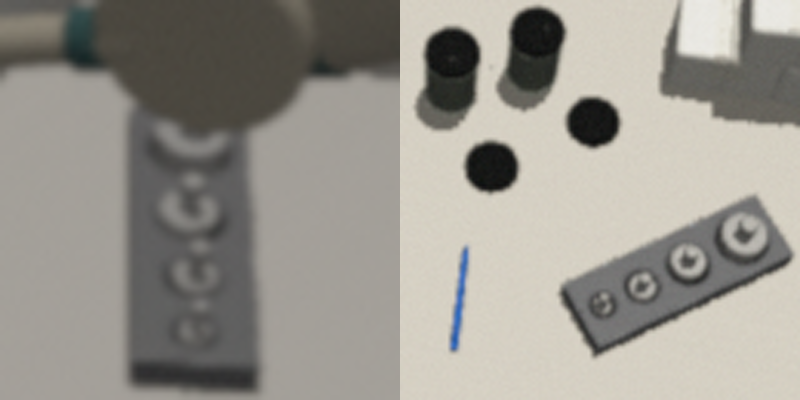

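All four weights stand seated in order, the jars are unmoved at top (267,141) and (294,133), and the arm is clear.

```bash
python3 -c "from rig import ticket;print(ticket.sign_off())"
```

```text
the job is handed in; nothing more can be done
None
```

I put all four check weights back in their matching bores in size order, upright and fully home in the last pictures; both jars looked unmoved, and I handed the job in at about 30 s (no verdict came back).

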